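# Screw the clamp nut down on the test disc

### The arm

A 6-joint arm with a two-finger parallel gripper is mounted at the origin on the work surface. World frame = base frame: x ahead of the robot, y to its left, z up, the work surface at z = 0. Lengths are in m, angles in rad, forces in N, time in s.
With the tool pointing down it reaches from about 0.3 to 0.95 m from the base axis. Payload 3.1 kg.
Tool frame: the origin (TCP) lies between the finger pads; the fingertips stand 11 mm ahead of it and the grasp point (between the pads) lies 8 mm behind it; z points along the fingers, y is the direction in which the jaws open and shut (so a half turn about z gives the same grasp; the last joint's range is limited). The gripper opens to 85 mm and grips with 20 to 120 N. Pads are 22 mm wide; open, the fingers measure 114 mm over their backs; the gripper's body (76 mm by 85 mm) begins 54 mm behind the grasp point. The pads swing forward as they close: fully open they stand 13 mm farther back than shut.
Start: joints at [-1.409, 0.308, 1.634, -0, 1.2, -0.07], TCP at [0.144, -0.608, 0.242] pointing down, gripper open.
Joint ranges: [-3.06, 3.06], [-0.79, 1.96], [0.05, 2.63], [-1.19, 4.34], [0.05, 2.64], [-2.94, 2.94]. Speed limits (rad/s): [2.79, 2.79, 3.14, 3.14, 3.14, 3.14].

### API

Orientations are given as [roll, pitch, yaw] about the fixed x, y, z axes, in that order (R = Rz(yaw) Ry(pitch) Rx(roll)).
In Python, from rig import * gives the robot as it stands.
- The arm moves only by the tool send_rows, never from a script. Its argument "increments" is a list of rows, each a list of 7 numbers: the opening, from -1 (shut) to 1 (fully open), then the shift along the world's x, y, z in mm, then the turn, a rotation vector about the world's x, y, z in rad. In form: [[jaw, tx, ty, tz, ax, ay, az], ...]. A call has exactly 10 rows; each row shifts and turns the commanded pose from where the row before left it; what a row does not reach is not made up. A row lasts 1/10 s, in which the tool goes at most 50 mm and 8.59 degrees, less where a joint would pass 70% of its speed; a pose out of reach is approached as far as the arm can. A call with a gripper value outside its range is refused whole. The fingers move at their own pace and stop on an object; the grip force is fixed at half the most. Time passes only in rows, so rows that do not move let the fingers close, or fill a call up. It gives the time, the measured TCP pose, the force and the opening at its end, in the units of the state.
- read_state(): the state, without advancing time (a new reading comes with each control period).
- get_image(name): name is "scene" or "top" or "wrist"; returns the picture (480x640x3 uint8, red, green, blue); there is no depth.
- camera_model(name): a dict with "fx", "fy", "cx", "cy" (pixels), "extrinsics" (4x4, takes a point from camera to world coordinates). Camera axes: x right, y up, looking along -z (the intrinsics and any distortion apply to the point x, -y, -z); pixel columns grow to the right and rows downward; lengths in m; the calibration is good to about 2 mm. A picture is of the moment at which its call begins: read the wrist's pose just before it. camera_model takes no time and is no camera call; for the wrist camera it gives the pose at the moment of the call.
- finish_job(): hands the job in, once; it reports no verdict.
The state is a dict: "clock": time; "qpos": joint angles; "dq": joint speeds; "effort": joint torques, N m; "ee_pos": TCP position; "orientation": TCP orientation; "force": force on the tool from outside, world axes, zero at the start; "moment": the same for the moment, N m; "grip_width": opening from 0.0 (shut) to 1.0 (fully open).
Only numpy, scipy, OpenCV 4.12 (cv2) and the standard library are available. Lean on these libraries where they do the work, as an engineer would, in place of code of your own. Each camera call takes 0.05 s, during which the arm holds its last target.

### The job

One of the three specimen holders on the bench has a steel test disc lying on its seat. Screw that holder's knurled nut down, clockwise seen from above, until it stops tight on the disc, then let go. Leave the nuts of the two empty holders as they are.

Things in the scene. Friction and masses are not known exactly. Their poses are not given: they have to be found in the camera images.
- clamp_nut_grip (a point): Knurled steel nut, upright cylinder 40 mm across, 44 mm high (foot flange 46 mm across, 4 mm high), on the one holder with a bright test disc (84 mm across, 10 mm thick, top 34 mm above the bench) under it. Grip at any yaw. Point: on its axis, 28 mm above its underside; 62 mm above the bench when tight, 67 mm at joint 0. z up. The stud, 14 mm thick, sticks out on top to 91 mm above the bench.
- clamp_nut (a joint): Turn of that nut on its thread, rad, growing clockwise seen from above: 0 = backed off, 5 mm gap to the disc; 1.4 = hard stop, tight on the disc. Starts at 0 to 0.35, so a single grasp turned 1.05 to 1.4 rad tightens it. It sinks 3.57 mm per rad, takes about 0.15 N m to turn and stays where it is left.
- spare_nut1 (a joint): Turn of the identical nut on one empty holder, rad, clockwise positive; it starts at 0 and is to stay. No disc there: the nut stands 15 mm above a bare dark seat 60 mm across. All three holders have grey base plates 100 mm square, 12 mm thick, fixed to the bench in a row across it about 270 mm apart, in any order.
- spare_nut2 (a joint): Turn of the identical nut on the other empty holder, rad, clockwise positive; it starts at 0 and is to stay. That holder looks the same as the first empty one.
There are look-alikes about, which are no part of the job. What is shaped like the part that bears clamp_nut_grip but red or turquoise is not meant.

How it is judged:
By the outcome, as a careful person would: the job done as asked, in the order asked, and still so for the second after the job is handed in, with the robot touching nothing.
It also fails if it takes over 32 s, if anything falls off the work surface, if the arm or the gripper's body presses on something with over 40 N, if the wrist force passes 120 N, or if a joint passes its speed limit or range.

## Working session

There is one attempt and no reset: what is moved stays moved. The work goes in short steps, Python scripts to look and compute and a tool call to move; the robot and the scene stay as the last step left them, time stands still between calls to the robot, and variables do not carry over. Pictures are saved under pics/ and viewed, and the job is handed in when it is done.

Besides the shell and the picture viewer there is one more tool, called after "Call:" as name(argument=value, ...) on one line, values as JSON. send_rows: Moves the arm, as the interface text tells. Its arguments: {"type":"object","properties":{"increments":{"type":"array","items":{"type":"array","items":{"type":"number"}}}},"required":["increments"]}

```bash
mkdir -p pics; ls; cat > h.py <<'E'
from rig import *
import numpy as np, cv2
def save(n,im): cv2.imwrite('pics/'+n+'.png', cv2.cvtColor(im,cv2.COLOR_RGB2BGR))
E
python3 - <<'E'
from h import *
s=read_state(); print(s)
for n in ("scene","top","wrist"):
    m=camera_model(n); print(n,{k:(v if k!='extrinsics' else np.round(v,4).tolist()) for k,v in m.items()})
    im=get_image(n); np.save('pics/'+n+'0.npy',im); save(n+'0',im)
E
```

```text
pics
{'clock': 0.0, 'qpos': array([-1.40870187e+00,  3.09017329e-01,  1.63519161e+00,  2.35057110e-06,
        1.19969453e+00, -6.97086829e-02]), 'dq': array([ 4.48071698e-04,  1.32019285e-04,  1.56061631e-05, -6.98190795e-04,
       -1.76744873e-03,  1.98996496e-05]), 'effort': array([-3.99285736e-04, -4.15253663e+01, -2.76661205e+01, -2.30889482e-04,
        1.00619876e-02, -5.51890309e-06]), 'ee_pos': array([ 0.14342277, -0.60750188,  0.24103696]), 'orientation': array([-3.13928760e+00, -1.63136642e-04,  2.31802098e-01]), 'force': array([ 0.17062887, -0.25580136, -0.22622998]), 'moment': array([-0.05537602,  0.00626244, -0.03374561]), 'grip_width': 1.0020748691408037}
scene {'fx': 478.89970084375864, 'fy': 478.89970084375864, 'cx': 316.73965542789006, 'cy': 239.1078517127468, 'extrinsics': [[0.5678, -0.4644, 0.6796, 1.0401], [0.8232, 0.3211, -0.4683, -0.407], [-0.0007, 0.8254, 0.5646, 0.5541], [0.0, 0.0, 0.0, 1.0]]}
top {'fx': 487.54822240161826, 'fy': 487.54822240161826, 'cx': 316.11216396620625, 'cy': 238.3691664534599, 'extrinsics': [[-0.0118, 0.9987, -0.0495, 0.4019], [-0.9995, -0.0103, 0.0314, 0.0057], [0.0309, 0.0498, 0.9983, 1.0751], [0.0, 0.0, 0.0, 1.0]]}
wrist {'fx': 350.8293546485316, 'fy': 350.8293546485316, 'cx': 316.3861490399665, 'cy': 242.0348857227353, 'extrinsics': [[0.2294, 0.9204, 0.3165, 0.2244], [-0.9733, 0.2178, 0.072, -0.5879], [-0.0027, -0.3245, 0.9459, 0.3733], [0.0, 0.0, 0.0, 1.0]]}
```

View pics/top0.png

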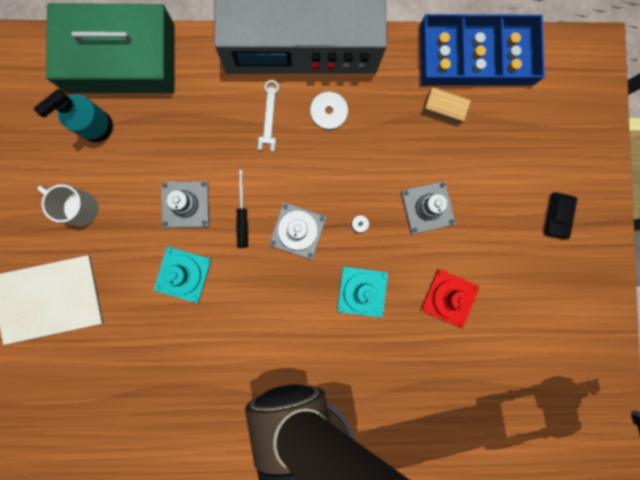

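View pics/scene0.png

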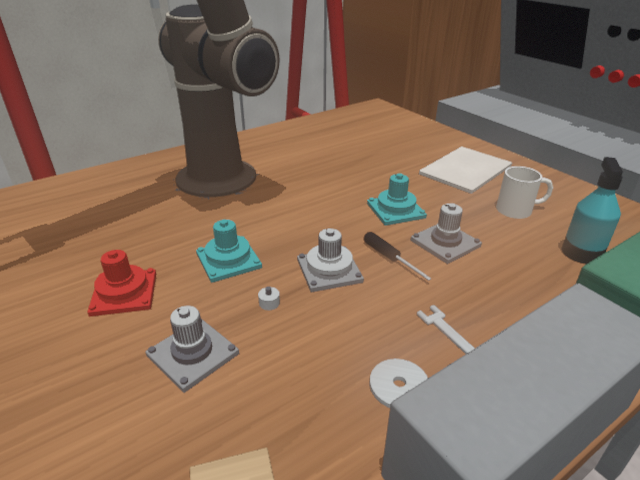

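View pics/wrist0.png

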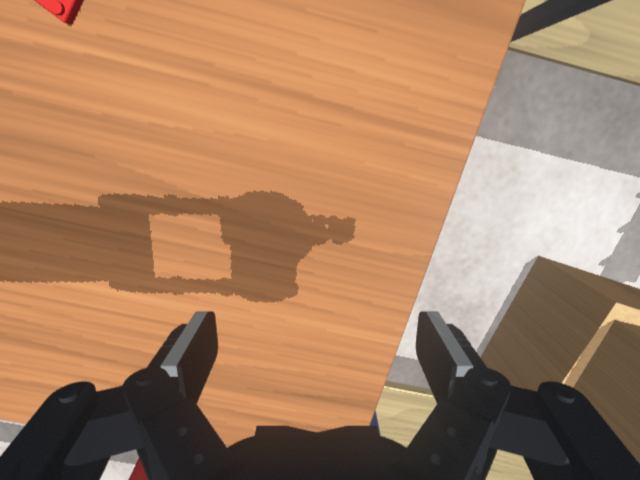

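The three candidates with grey plates in the top view are (185,203), (298,230) and (428,207). The coloured parts at (182,274), (363,292) and (451,298) are look-alikes. The middle one at (298,230), seen at (330,258) in the scene view, has the wide bright disc. I'll confirm that in enlarged crops.

```bash
python3 - <<'E'
import numpy as np, cv2
t=cv2.imread('pics/top0.png'); s=cv2.imread('pics/scene0.png')
a=cv2.resize(t[195:265,258:338],(640,560),interpolation=cv2.INTER_CUBIC)
cv2.imwrite('pics/ctop.png',a)
b=cv2.resize(s[220:295,290:370],(640,600),interpolation=cv2.INTER_CUBIC)
cv2.imwrite('pics/cscene.png',b)
c=[cv2.resize(t[y-35:y+35,x-35:x+35],(260,260),interpolation=cv2.INTER_CUBIC) for x,y in((185,203),(298,230),(428,207))]
cv2.imwrite('pics/c3.png',np.hstack(c))
E
```

```text
(no output)
```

View pics/c3.png

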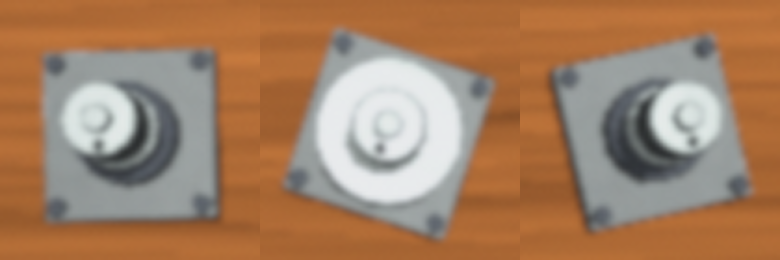

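View pics/ctop.png

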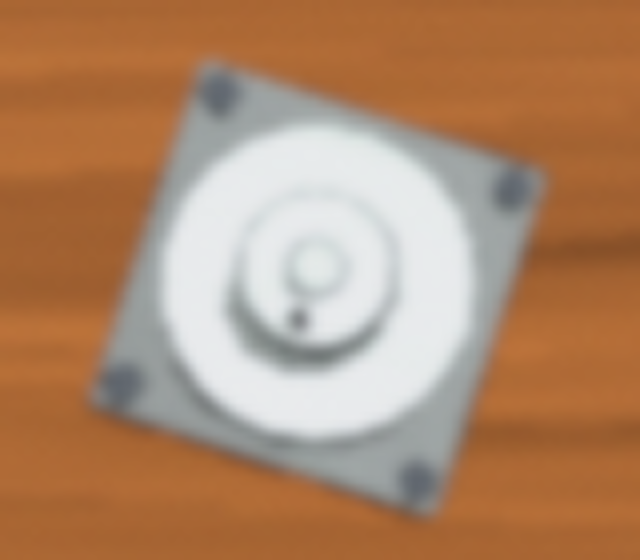

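View pics/cscene.png

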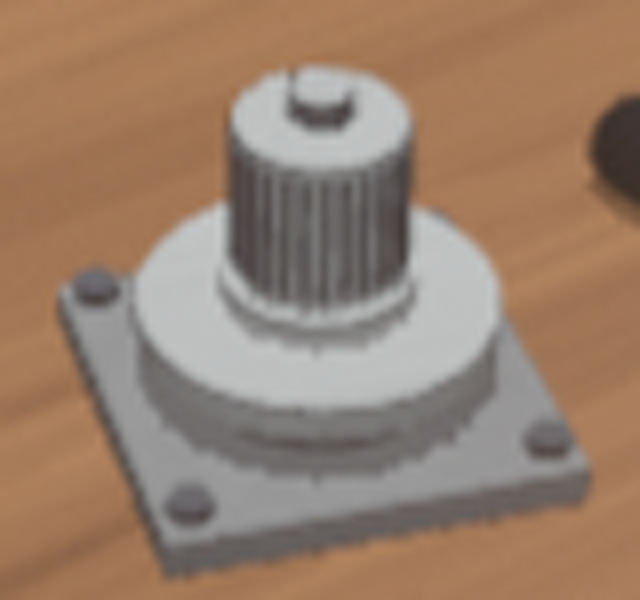

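The left and right holders have dark bare seats. The middle one has the bright wide disc, with the stud at crop (317,266), which is top px (297.2,227.8), and scene crop (322,85). That makes it the target, so I'll triangulate it next.

```bash
cat >> h.py <<'E'
def ray(m,u,v):
    E=np.array(m['extrinsics']); d=E[:3,:3]@np.array([(u-m['cx'])/m['fx'],-(v-m['cy'])/m['fy'],-1.]); return E[:3,3],d
def onz(m,u,v,z):
    o,d=ray(m,u,v); return o+d*(z-o[2])/d[2]
E
python3 - <<'E'
from h import *
t=camera_model('top'); s=camera_model('scene'); print([k for k in t])
f=lambda x,y:(258+x/8-.44,195+y/8-.44)
g=lambda x,y:(290+x/8-.44,220+y/8-.44)
print('stud',onz(t,*f(317,266),.091),'nut top',onz(t,*f(318,268),.082),'disc',onz(t,*f(318,281),.034),'plate',onz(t,*f(321,290),.012))
print('S stud',onz(s,*g(322,83),.091),'nuttop',onz(s,*g(321,118),.082),'disc',onz(s,*g(317,305),.034))
for p in((185,203),(428,207)): print(onz(t,*p,.012))
E
```

```text
['fx', 'fy', 'cx', 'cy', 'extrinsics']
stud [0.47242552 0.01274472 0.091     ] nut top [0.47255694 0.01255923 0.082     ] disc [0.47248979 0.0129245  0.034     ] plate [0.47151223 0.01228307 0.012     ]
S stud [0.47209026 0.01239366 0.091     ] nuttop [0.47237481 0.01207771 0.082     ] disc [0.47613309 0.00909852 0.034     ]
[0.53449736 0.25648313 0.012     ]
[ 0.52134171 -0.27564153  0.012     ]
```

Call:
send_rows(increments=[[1, 8, 15, 0, 0, 0, 0.04], [1, 16, 30, 0, 0, 0, 0.07], [1, 17, 32, 0, 0, 0, 0.07], [1, 17, 32, 0, 0, 0, 0.07], [1, 17, 32, 0, 0, 0, 0.07], [1, 17, 32, 0, 0, 0, 0.07], [1, 17, 32, 0, 0, 0, 0.07], [1, 17, 32, 0, 0, 0, 0.07], [1, 17, 32, 0, 0, 0, 0.07], [1, 17, 32, 0, 0, 0, 0.07]])

```text
clock: 1.15
ee_pos: [0.3039, -0.3058, 0.2421]
orientation: [-3.141, -0.0, 0.904]
force: [1.2, 0.2, 0.5]
grip_width: 1.003
```

Call:
send_rows(increments=[[1, 17, 32, 0, 0, 0, 0.07], [1, 18, 35, 0, 0, 0, 0.07], [1, 18, 35, 0, 0, 0, 0.07], [1, 18, 35, 0, 0, 0, 0.07], [1, 18, 35, 0, 0, 0, 0.07], [1, 18, 35, -10, 0, 0, 0.07], [1, 18, 35, -15, 0, 0, 0.07], [1, 18, 35, -20, 0, 0, 0.07], [1, 17, 28, -20, 0, 0, 0.07], [1, 8, 14, -15, 0, 0, 0.06]])

```text
clock: 2.15
ee_pos: [0.472, 0.0141, 0.1611]
orientation: [-3.141, -0.001, 1.597]
force: [-0.1, -0.2, -0.3]
grip_width: 1.0
```

```bash
python3 - <<'E'
from h import *
s=read_state(); print(s['clock'],s['ee_pos'],s['orientation'],s['qpos'],s['force'],s['moment'])
m=camera_model('wrist'); im=get_image('wrist'); save('w1',im)
import json; json.dump({k:np.array(v).tolist() for k,v in m.items()},open('w1.json','w'))
# projection of predicted stud top/nut top
E=np.array(m['extrinsics'])
for p in([.4723,.0126,.091],[.4723,.0126,.082],[.4723,.0126,.034]):
    c=E[:3,:3].T@(np.array(p)-E[:3,3]); print(m['cx']+m['fx']*c[0]/-c[2], m['cy']-m['fy']*c[1]/-c[2])
E
```

```text
2.15 [0.47198944 0.01406433 0.16106724] [-3.14114519e+00 -6.57854245e-04  1.59680081e+00] [-6.28648283e-02  1.14612846e-01  2.05203511e+00  7.43453495e-04
  9.75448906e-01 -8.92865423e-02] [-0.05741717 -0.22625281 -0.27539757] [-0.00173259 -0.02423616 -0.00498472]
317.8846583627368 267.31825509083376
317.8349745002835 261.88492438167583
317.62231938352323 238.62937380043425
```

View pics/w1.png

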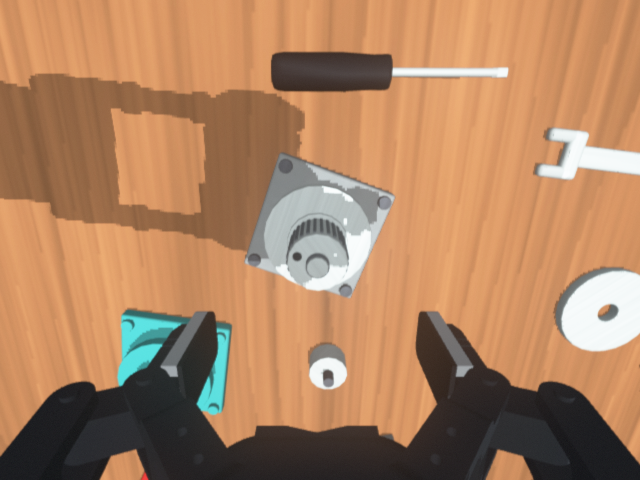

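The wrist view shows the stud at (318,267), within 1 px of the projection from my estimate. The disc lies under the nut and the way down is clear, so I'll descend.

Call:
send_rows(increments=[[1, 0.3, -1.5, -10, 0, 0, 0], [1, 0, 0, -15, 0, 0, 0], [1, 0, 0, -15, 0, 0, 0], [1, 0, 0, -15, 0, 0, 0], [1, 0, 0, -15, 0, 0, 0], [1, 0, 0, -15, 0, 0, 0], [1, 0, 0, -10, 0, 0, 0], [1, 0, 0, -8, 0, 0, 0], [1, 0, 0, 0, 0, 0, 0], [1, 0, 0, 0, 0, 0, 0]])

```text
clock: 3.2
ee_pos: [0.4721, 0.0099, 0.0596]
orientation: [3.141, 0.0, 1.591]
force: [-0.2, -0.9, 0.4]
grip_width: 1.001
```

```bash
python3 - <<'E'
from h import *
s=read_state(); print(s['clock'],s['ee_pos'],s['orientation'],s['qpos'],s['force'],s['moment'])
im=get_image('wrist'); save('w2',im); im=get_image('scene'); save('s2',cv2.resize(im[190:310,250:410],(800,600),interpolation=cv2.INTER_CUBIC))
E
```

```text
3.2 [0.47211517 0.00991902 0.05956062] [3.14115727e+00 1.19928903e-04 1.59128707e+00] [-7.11904970e-02  2.90592906e-01  2.10117252e+00 -1.16803034e-04
  7.49382700e-01 -9.15957674e-02] [-0.21197518 -0.94664797  0.43139675] [ 0.01320931  0.04948388 -0.0194401 ]
```

View pics/w2.png

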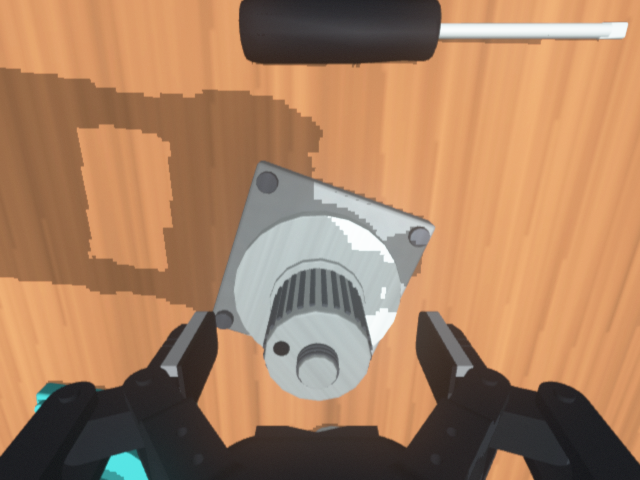

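View pics/s2.png

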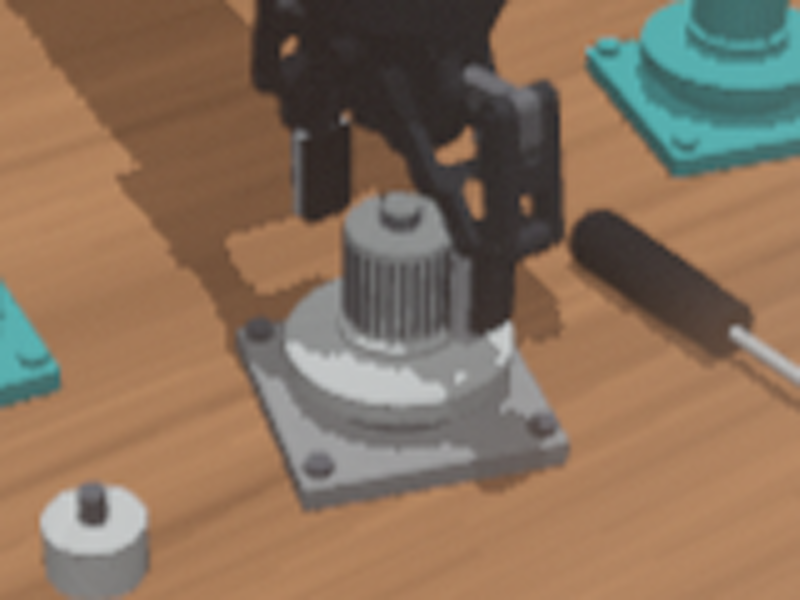

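```bash
python3 - <<'E'
from h import *
s=read_state(); print(s['ee_pos'])
m=camera_model('wrist'); print(onz(m,318,362,.091), onz(m,318,357,.082))
im=cv2.imread('pics/w2.png'); cv2.imwrite('pics/w2c.png',cv2.resize(im[290:410,240:400],(800,600),interpolation=cv2.INTER_CUBIC))
E
```

```text
[0.47256595 0.01007729 0.05994827]
[0.47229518 0.01615346 0.091     ] [0.47245172 0.01141076 0.082     ]
```

View pics/w2c.png

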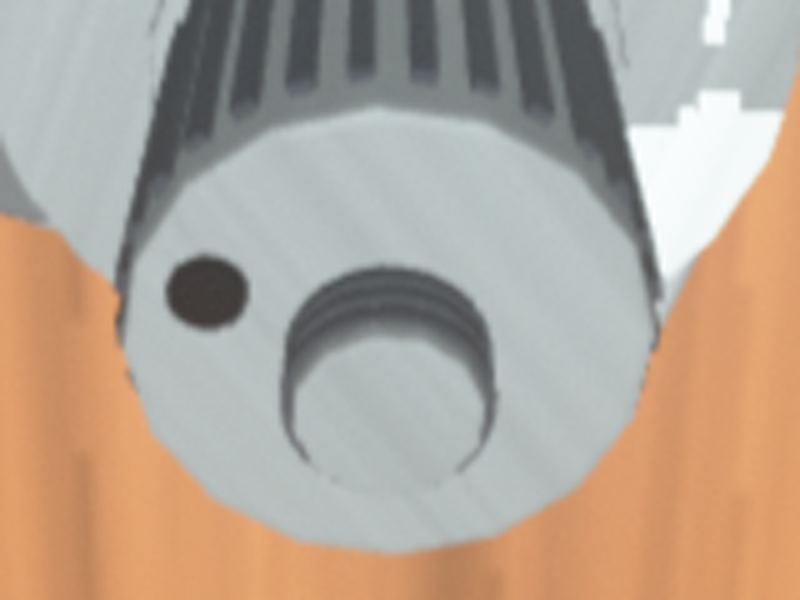

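Call:
send_rows(increments=[[1, 0, 2, 0, 0, 0, 0], [1, 0, 0, 0, 0, 0, 0], [-1, 0, 0, 0, 0, 0, 0], [-1, 0, 0, 0, 0, 0, 0], [-1, 0, 0, 0, 0, 0, 0], [-1, 0, 0, 0, 0, 0, 0], [-1, 0, 0, 0, 0, 0, 0], [-1, 0, 0, 0, 0, 0, 0], [-1, 0, 0, 0, 0, 0, 0], [-1, 0, 0, 0, 0, 0, 0]])

```text
clock: 4.3
ee_pos: [0.4724, 0.0122, 0.0597]
orientation: [3.141, -0.0, 1.592]
force: [-0.8, 0.9, 5.3]
grip_width: 0.454
```

```bash
python3 - <<'E'
from h import *
s=read_state(); print(s['clock'],s['ee_pos'],s['orientation'],s['force'],s['moment'],s['grip_width'])
im=get_image('wrist'); save('w3',im); im=get_image('scene'); save('s3',cv2.resize(im[190:310,250:410],(800,600),interpolation=cv2.INTER_CUBIC))
E
```

```text
4.3 [0.4724126  0.01222354 0.05966112] [ 3.14055069e+00 -2.20309035e-05  1.59176015e+00] [-0.79567325  0.93831851  5.31743197] [0.15651081 0.02818466 0.03382083] 0.4535529474232806
```

View pics/w3.png

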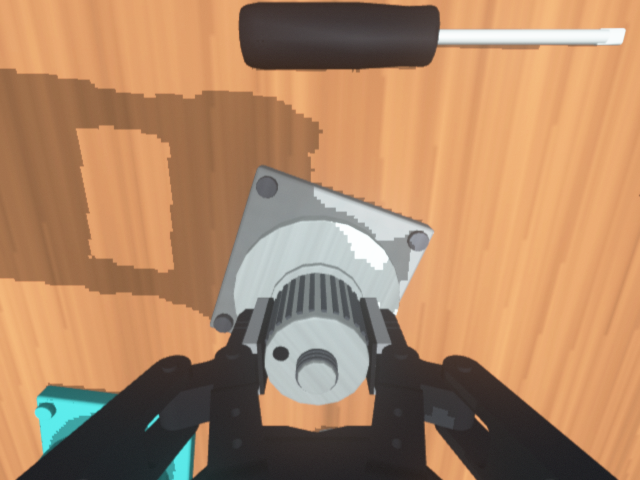

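View pics/s3.png

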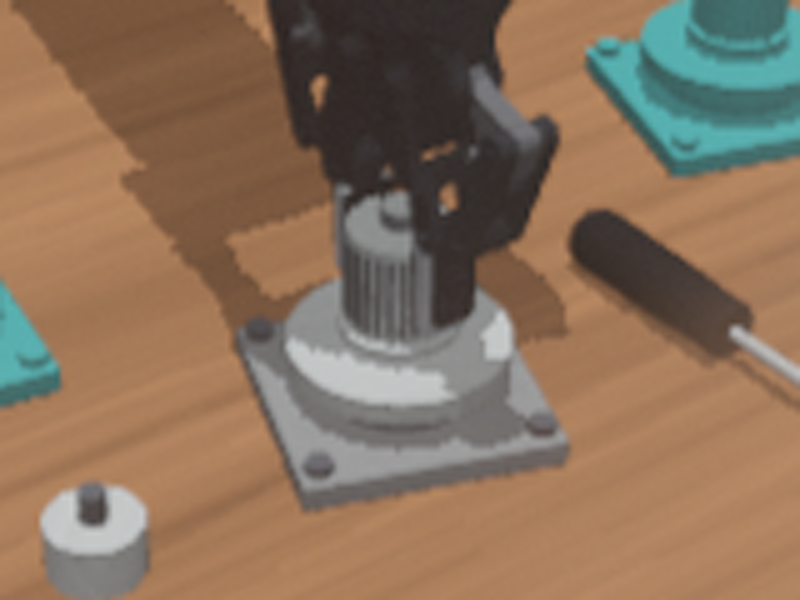

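The jaws hold the nut at a width of 0.454 (about 39 mm). Now I'll turn it clockwise, which is negative z, sinking 0.36 mm per 0.1 rad.

Call:
send_rows(increments=[[-1, 0, 0, -0.2, 0, 0, -0.05], [-1, 0, 0, -0.36, 0, 0, -0.1], [-1, 0, 0, -0.36, 0, 0, -0.1], [-1, 0, 0, -0.36, 0, 0, -0.1], [-1, 0, 0, -0.36, 0, 0, -0.1], [-1, 0, 0, -0.36, 0, 0, -0.1], [-1, 0, 0, -0.36, 0, 0, -0.1], [-1, 0, 0, -0.36, 0, 0, -0.1], [-1, 0, 0, -0.36, 0, 0, -0.1], [-1, 0, 0, -0.36, 0, 0, -0.1]])

```text
clock: 5.4
ee_pos: [0.4733, 0.0118, 0.0563]
orientation: [3.139, -0.002, 0.639]
force: [1.8, -0.6, 2.8]
grip_width: 0.452
```

```bash
python3 - <<'E'
from h import *
s=read_state(); print(s['clock'],s['ee_pos'],s['orientation'],s['force'],s['moment'],s['effort'][5],s['grip_width'])
im=get_image('wrist'); save('w4',im)
E
```

```text
5.4 [0.47325845 0.01181066 0.05627503] [ 3.13913546e+00 -1.87684390e-03  6.38655268e-01] [ 1.80876743 -0.55982473  2.75846202] [-0.10532956 -0.21775485  0.19440233] -0.506038460880518 0.4523393397994658
```

View pics/w4.png

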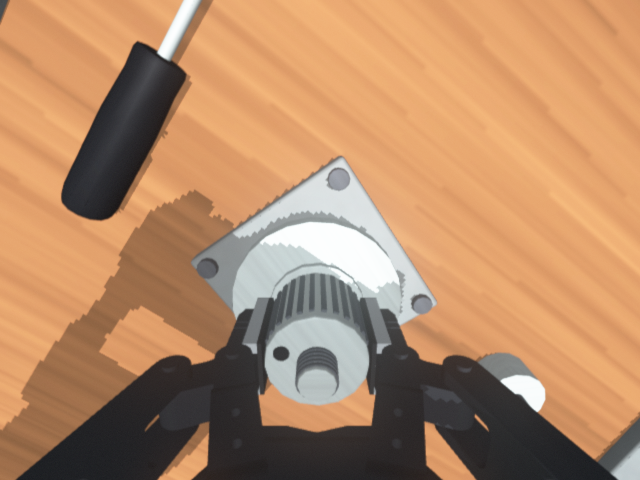

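The dot at (281,353) hasn't moved relative to the jaws, so there is no slip. I'll go on more slowly towards the stop.

Call:
send_rows(increments=[[-1, 0, 0, -0.1, 0, 0, -0.03], [-1, 0, 0, -0.1, 0, 0, -0.03], [-1, 0, 0, -0.1, 0, 0, -0.03], [-1, 0, 0, -0.1, 0, 0, -0.03], [-1, 0, 0, -0.1, 0, 0, -0.03], [-1, 0, 0, -0.1, 0, 0, -0.02], [-1, 0, 0, -0.1, 0, 0, -0.02], [-1, 0, 0, 0, 0, 0, -0.02], [-1, 0, 0, 0, 0, 0, 0], [-1, 0, 0, 0, 0, 0, 0]])

```text
clock: 6.45
ee_pos: [0.4734, 0.0116, 0.0555]
orientation: [3.139, -0.003, 0.431]
force: [5.2, -2.5, 1.1]
grip_width: 0.454
```

```bash
python3 - <<'E'
from h import *
s=read_state(); print(s['clock'],s['ee_pos'],s['orientation'],s['force'],s['moment'],s['effort'][5],s['qpos'][5],s['grip_width'])
E
```

```text
6.45 [0.47336186 0.01163746 0.05553006] [ 3.13942310e+00 -2.61356437e-03  4.30999296e-01] [ 5.18227207 -2.5071024   1.10115828] [-0.48931986 -0.68248599 -0.03927272] -0.02999145886860788 1.0735311745058689 0.45438818670134934
```

Call:
send_rows(increments=[[-1, 0, 0, -0.1, 0, 0, -0.02], [-1, 0, 0, -0.1, 0, 0, -0.02], [-1, 0, 0, -0.1, 0, 0, -0.02], [-1, 0, 0, 0, 0, 0, -0.02], [-1, 0, 0, 0, 0, 0, -0.02], [-1, 0, 0, 0, 0, 0, -0.02], [-1, 0, 0, 0, 0, 0, 0], [-1, 0, 0, 0, 0, 0, 0], [-1, 0, 0, 0, 0, 0, 0], [-1, 0, 0, 0, 0, 0, 0]])

```text
clock: 7.45
ee_pos: [0.4734, 0.0115, 0.0551]
orientation: [3.139, -0.003, 0.311]
force: [4.9, -3.8, 0.8]
grip_width: 0.453
```

```bash
python3 - <<'E'
from h import *
s=read_state(); print(s['clock'],s['ee_pos'],s['orientation'],s['force'],s['moment'],s['effort'][5],s['qpos'][5],s['grip_width'])
E
```

```text
7.45 [0.47342501 0.01150909 0.05514338] [ 3.13949987e+00 -2.98872888e-03  3.11082769e-01] [ 4.90893663 -3.81942157  0.77659501] [-0.57505039 -0.73427642  0.00654696] -0.02249381854198873 1.1935081068730515 0.45253998837602727
```

Call:
send_rows(increments=[[-1, 0, 0, -0.1, 0, 0, -0.02], [-1, 0, 0, -0.1, 0, 0, -0.02], [-1, 0, 0, -0.1, 0, 0, -0.02], [-1, 0, 0, 0, 0, 0, -0.02], [-1, 0, 0, 0, 0, 0, -0.02], [-1, 0, 0, 0, 0, 0, -0.02], [-1, 0, 0, 0, 0, 0, -0.02], [-1, 0, 0, 0, 0, 0, 0], [-1, 0, 0, 0, 0, 0, 0], [-1, 0, 0, 0, 0, 0, 0]])

```text
clock: 8.45
ee_pos: [0.4734, 0.0114, 0.0547]
orientation: [3.138, -0.003, 0.178]
force: [5.5, -4.0, 0.2]
grip_width: 0.45
```

```bash
python3 - <<'E'
from h import *
s=read_state(); print(s['clock'],s['ee_pos'],s['orientation'],s['force'],s['moment'],s['effort'][5],s['qpos'][5],s['grip_width'])
im=get_image('wrist'); save('w5',im); im=get_image('scene'); save('s5',cv2.resize(im[190:310,250:410],(800,600),interpolation=cv2.INTER_CUBIC))
E
```

```text
8.45 [0.47344195 0.01136298 0.05472812] [ 3.13822157e+00 -3.04236114e-03  1.78074843e-01] [ 5.53375726 -3.96011201  0.23482299] [-0.36453563 -0.78553643  1.31281741] 1.2821964919567108 1.3291805840002502 0.44963490690536184
```

View pics/w5.png

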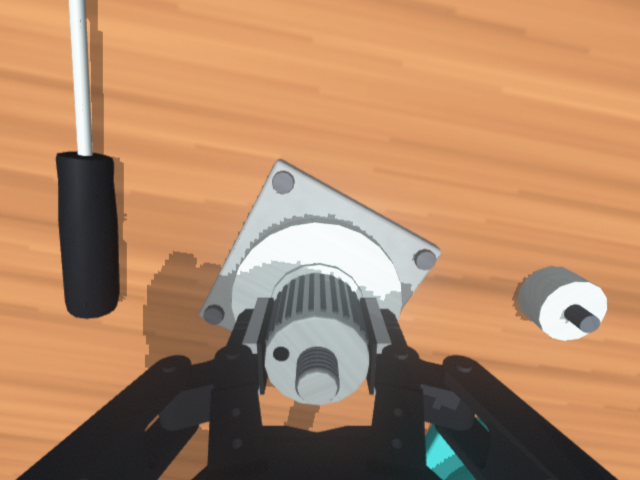

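View pics/s5.png

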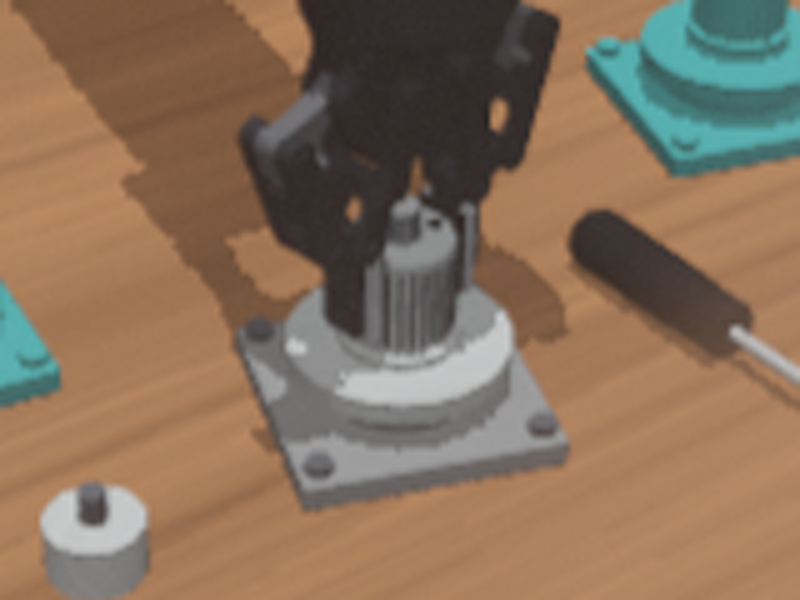

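The z moment has jumped to 1.31 N m and stays there at rest, against about 0 before. The nut has turned 1.41 rad and the stop is reached. I'll give it one small extra push, then open.

Call:
send_rows(increments=[[-1, 0, 0, 0, 0, 0, -0.02], [-1, 0, 0, 0, 0, 0, 0], [-1, 0, 0, 0, 0, 0, 0], [1, 0, 0, 0, 0, 0, 0], [1, 0, 0, 0, 0, 0, 0], [1, 0, 0, 0, 0, 0, 0], [1, 0, 0, 0, 0, 0, 0], [1, 0, 0, 0, 0, 0, 0], [1, 0, 0, 0, 0, 0, 0], [1, 0, 0, 0, 0, 0, 0]])

```text
clock: 9.55
ee_pos: [0.4718, 0.0122, 0.0545]
orientation: [-3.142, 0.0, 0.152]
force: [0.0, 0.6, -1.2]
grip_width: 1.003
```

Call:
send_rows(increments=[[1, 0, 0, 5, 0, 0, 0], [1, 0, 0, 10, 0, 0, 0], [1, 0, 0, 15, 0, 0, 0], [1, 0, 0, 20, 0, 0, 0], [1, 0, 0, 20, 0, 0, 0], [1, 0, 0, 20, 0, 0, 0], [1, 0, 0, 20, 0, 0, 0], [1, 0, 0, 10, 0, 0, 0], [1, 0, 0, 0, 0, 0, 0], [1, 0, 0, 0, 0, 0, 0]])

```text
clock: 10.55
ee_pos: [0.4716, 0.0122, 0.1744]
orientation: [-3.142, 0.0, 0.152]
force: [-0.4, -0.6, -0.4]
grip_width: 1.0
```

```bash
python3 - <<'E'
from h import *
s=read_state(); print(s['clock'],s['ee_pos'],s['orientation'],s['force'],s['moment'],s['grip_width'])
im=get_image('wrist'); save('w6',cv2.resize(im[120:360,200:440],(600,600),interpolation=cv2.INTER_CUBIC)); im=get_image('scene'); save('s6',im);save('s6c',cv2.resize(im[190:310,250:410],(800,600),interpolation=cv2.INTER_CUBIC))
save('t6',get_image('top'))
E
```

```text
10.55 [0.47156016 0.0122344  0.17438846] [-3.14154765e+00  1.28512324e-04  1.51812212e-01] [-0.38085647 -0.58352033 -0.39301746] [-0.03075454 -0.01017425  0.01051019] 0.9999288827900104
```

View pics/w6.png

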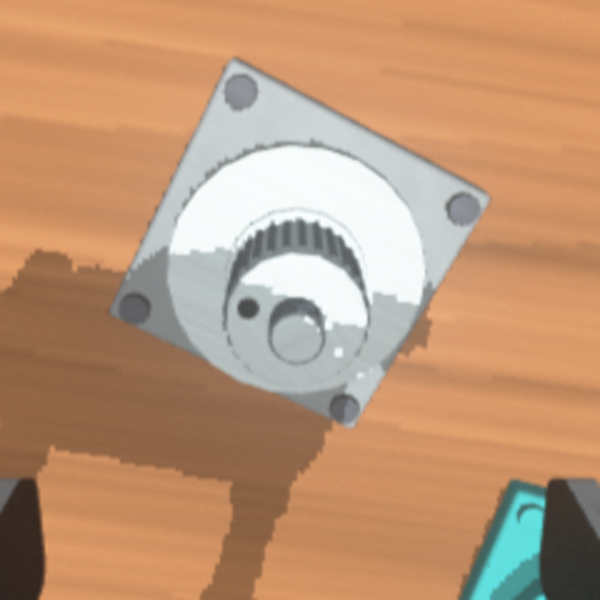

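View pics/s6c.png

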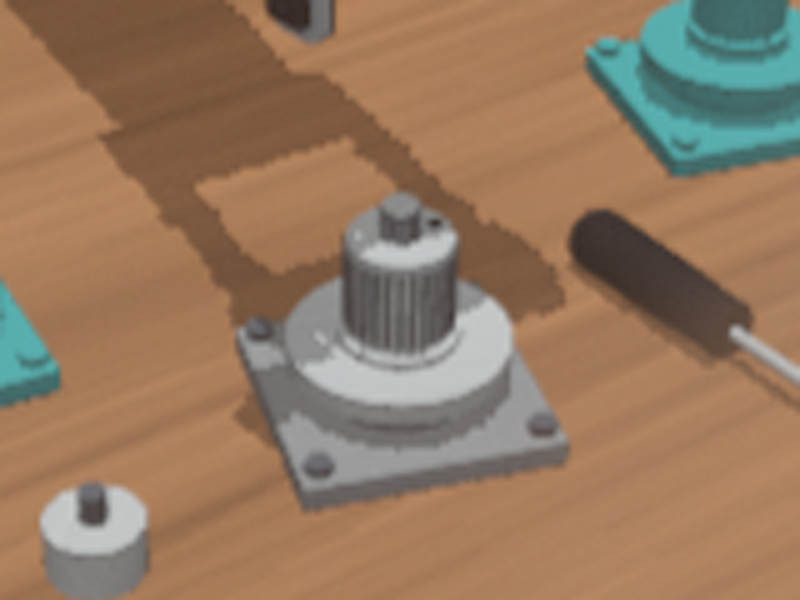

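View pics/s6.png

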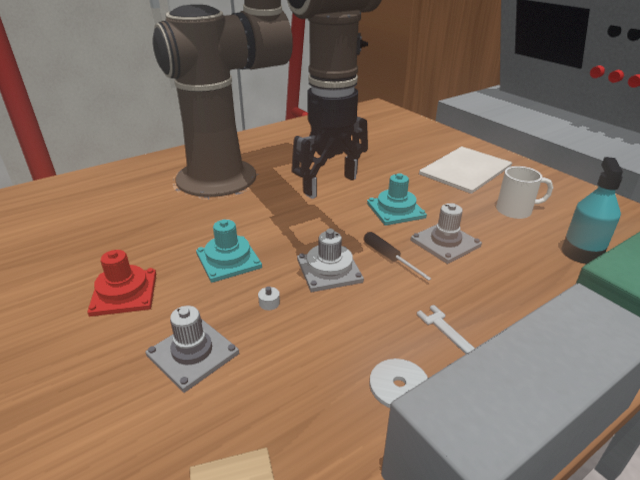

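The flange now sits flat on the disc with the gap gone, and nothing else has moved. As a last check I'll compare the dot's angle before and after.

```bash
python3 - <<'E'
from h import *
m=camera_model('wrist'); t=camera_model('top')
c=np.array([.4723,.0124])
a=onz(m,200+248/2.5,120+308/2.5,.078)[:2]-c
b=onz(t,258+297/8-.44,195+319/8-.44,.083)[:2]-c
A,B=[np.arctan2(v[1],v[0]) for v in(a,b)]
print(a,b,'cw turn',(B-A+np.pi)%(2*np.pi)-np.pi, np.linalg.norm(a),np.linalg.norm(b))
i=cv2.imread('pics/t6.png'); cv2.imwrite('pics/t6c.png',np.hstack([cv2.resize(i[y-35:y+35,x-35:x+35],(260,260),interpolation=cv2.INTER_CUBIC) for x,y in((185,203),(298,230),(428,207))]))
E
```

```text
[0.00061176 0.01314431] [-0.01277434  0.00562316] cw turn 1.2026371084526666 0.01315853616653053 0.013957209302580096
```

View pics/t6c.png

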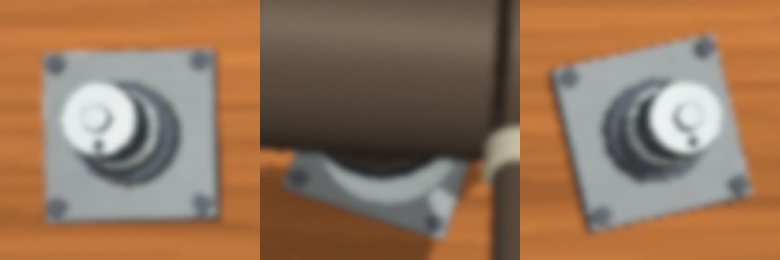

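The dot gives 1.20 rad, while the gripper turned 1.41. I'll redo this with a better initial reading from w1 (calibrated wrist image, px around (297,257)) and finer crops.

```bash
python3 - <<'E'
import cv2, numpy as np
i=cv2.imread('pics/w1.png'); a=cv2.resize(i[210:300,270:360],(400,400),interpolation=cv2.INTER_CUBIC)
j=cv2.imread('pics/w6.png')[200:400,200:400]; b=cv2.resize(j,(400,400),interpolation=cv2.INTER_CUBIC)
cv2.imwrite('pics/cmp.png',np.hstack([a,b]))
E
```

```text
(no output)
```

View pics/cmp.png

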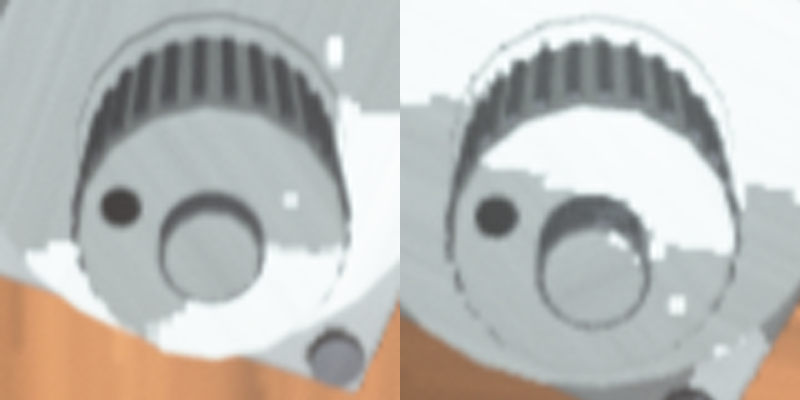

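In both crops the dot sits at the same angle in the wrist frame: (-91,-24) before and (-97,-26) after, relative to the nut's top centre. So the nut turned with the wrist, by about 1.41–1.44 rad. The 1.20 came from the coarse top view, where 1 px is about 2 mm. The stud also stands out further from the nut. I'm handing in.

```bash
python3 -c "
from rig import *
print(finish_job())"
```

```text
the job is handed in; nothing more can be done
None
```

I tightened the nut on the middle holder, the only one with a bright disc, at about (0.472, 0.012). I gripped it once, turned it clockwise to its stop, let go and moved clear. The clock read about 10.7 s at hand-in.

**Tight:** at about 1.41 rad of turn, the moment on the wrist rose from about 0 to 1.3 N m and stayed there with the arm at rest. The last pictures show the nut's flange flat on the disc and more of the stud showing above it.

**No slip:** the wrist camera shows the nut's dot at the same angle to the jaws before and after.

**One check disagreed:** comparing the dot in the coarse top view (about 2 mm per pixel) with the last wrist picture gave only 1.20 rad. I trusted the finer wrist pictures and the held moment instead.

**Nothing else moved:** the spare nuts look unchanged in the top view, and the gripper was open, clear of everything and reading no contact force.

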